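# Free a bayonet fuse cap on a bench power unit

### The job

Open the red-capped fuse holder on the blue power unit: push the red cap down against its spring, twist it counter-clockwise (seen from above) until it comes free, lift it out and set it down gently in the yellow tray. Leave the black cap alone, fitted in its holder.

Things in the scene. Friction and masses are not known exactly. Their poses are not given: they have to be found in the camera images.
- cap_red: Red metal fuse cap, 240 g, 57 mm tall, locked in either holder of the unit. Origin: centre of its shaft's underside (24 mm wide, with two lugs), 76 mm above table when locked; z up. Above the origin: 54 mm disc at 28-33 mm; grip bar (white line on top) at 33-57 mm, 14 mm thick along cap x, 44 mm long along cap y: grip across its 14 mm from above. Locked, its axes match the unit's (4 deg of play).
- cap_black: Black cap, same shape, size and origin as the red one, locked in the other holder, 110 mm from it; stays fitted. How caps work: spring pushes up (8 N locked, +0.6 N per mm); no turning until pushed down 6 mm or more; bottoms at 12 mm (9 is good). Held down, turn 65 deg counter-clockwise from above (50 to 80 work, stop at 80): it is free and rises 6 mm past locked height; 30 mm lift clears.
- unit: Blue power unit with yellow front panel, fixed to the bench, 170 mm (its x) by 270 mm (its y), top 60 mm above the table. Origin: centre of its underside. On its top two grey round fuse-holder collars, 32 mm high, 54 mm wide, at x = 0, y = -55 and +55 mm, each with a sprung bayonet cap that must be pushed down and turned to come out.
- tray_yellow: Yellow open tray, fixed, 130 x 130 mm outside, walls 4 mm thick and 20 mm high, inner floor about 4 mm above the table. Origin: centre of its underside. A grey tray of the same size stands elsewhere and is not the one.
There are look-alikes about, which are no part of the job. Of the things like the cap_red, leave any that is green or turquoise; of the rest the smaller one is meant.

How it is judged:
By the outcome, as a careful person would: the job done as asked, in the order asked, and still so for the second after the job is handed in, with the robot touching nothing.
It also fails if it takes over 38 s, if anything falls off the work surface, if the arm or the gripper's body presses on something with over 40 N, if the wrist force passes 120 N, or if a joint passes its speed limit or range.

### The arm

A 7-joint arm with a two-finger parallel gripper is mounted at the origin on the work surface. World frame = base frame: x ahead of the robot, y to its left, z up, the work surface at z = 0. Lengths are in mm, angles in rad, forces in N, time in s.
With the tool pointing down it reaches from about 400 to 850 mm from the base axis. Payload 4.5 kg.
Tool frame: the origin (TCP) lies between the finger pads; the fingertips stand 14 mm ahead of it and the grasp point (between the pads) lies 5 mm behind it; z points along the fingers, y is the line along which they close (so a half turn about z gives the same grasp; the last joint's range is limited). The gripper opens to 88 mm and grips with 3 to 60 N. Pads are 18 mm wide; open, the fingers measure 123 mm over their backs; the gripper's body (75 mm by 187 mm) begins 45 mm behind the grasp point.
Start: joints at [1.252, 0.689, -0.195, 1.565, 0.157, 0.902, -0.215], TCP at [215.983, -586.518, 252.743] pointing down, gripper open.
Joint ranges: [-3.01, 3.01], [-0.46, 2.08], [-1.47, 1.51], [0.13, 2.56], [-1, 4.14], [0.04, 2.09], [-2.66, 2.66]. Speed limits (rad/s): [2.57, 2.57, 3.14, 3.14, 3.14, 3.14, 3.14].

### API

Orientations are given as a rotation vector (axis times angle).
In Python, from workcell import sense, optics, ctrl gives the robot as it stands.
- The arm moves only by the tool step_arm, never from a script. Its arguments are lists of equal length, an entry for each row: "claw": the finger opening in m, from 0 to 0.0881; "slide": the shift along the tool's x, y, z in m, a list of three; "twist": the turn, a rotation vector about the tool's x, y, z in degrees, a list of three. A call has 1 to 10 rows; each row shifts and turns the commanded pose from where the row before left it, along the tool's axes as they then stand; what a row does not reach is not made up. A row lasts 1/8 s, in which the tool goes at most 62.5 mm and 10.7 degrees, less where a joint would pass 70% of its speed; a pose out of reach is approached as far as the arm can. A call is refused whole if a number of a shift passes 0.0625 or a number of a turn 10.7, either way. A call with a gripper value outside its range is refused whole. The fingers move at their own pace and stop on an object; "force" is the grip in N (left out, the last holds). Time passes only in rows, so rows that do not move let the fingers close. It gives the time, the measured TCP pose, the force, the opening and the grip force at its end, in the units of the state.
- sense(): the state, without advancing time (a new reading comes with each control period).
- optics.get_image(name): name is "side" or "top" or "wrist"; returns a dict with "pixels" (400x640x3 uint8, red, green, blue), "vertical_fov" (degrees; the focal length in pixels is half the picture's height over the tangent of half this angle, whatever the lens; pixels are square), "cx", "cy" (the principal point, pixels), "R" (3x3) and "t" (3): a world point X has camera coordinates R X + t; the wrist camera has in their place "T_tool_cam" (4x4, takes a point from camera to tool coordinates, whose origin is the TCP and whose axes are the flange's). Camera axes: x right, y down, z forward; pixel columns grow to the right and rows downward; lengths in mm; the calibration is good to about 2 mm. A picture is of the moment at which its call begins: read the wrist's pose just before it. There is no depth.
- ctrl.close_job(): hands the job in; it is judged then, once.
The state is a dict: "time": time; "joint_pos": joint angles; "joint_vel": joint speeds; "joint_efforts": joint torques, N m; "tcp_pos": TCP position; "orientation": TCP orientation; "contact_force": force on the tool from outside, world axes, zero at the start; "moment": the same for the moment, N m; "finger_gap": opening from 0.0 (shut) to 1.0 (fully open); "grasp_force": force on a finger pad.
Only numpy, scipy, OpenCV 4.12 (cv2) and the standard library are available. Lean on these libraries where they do the work, as an engineer would, in place of code of your own. Each camera call takes 0.05 s, during which the arm holds its last target. There are 200 camera calls.

## Working session

There is one attempt and no reset: what is moved stays moved. The work goes in short steps, Python scripts to look and compute and a tool call to move; the robot and the scene stay as the last step left them, time stands still between calls to the robot, and variables do not carry over. Pictures are saved under pics/ and viewed, at most 10 in all, crops included, and the job is handed in when it is done.

Besides the shell and the picture viewer there is one more tool, called after "Emit:" as name(argument=value, ...), one argument or row to a line, values as JSON. step_arm: Moves the arm, as the interface text tells. Its arguments: {"type":"object","properties":{"claw":{"type":"array","items":{"type":"number"}},"slide":{"type":"array","items":{"type":"array","items":{"type":"number"}}},"twist":{"type":"array","items":{"type":"array","items":{"type":"number"}}},"force":{"type":"number"}},"required":["claw","slide","twist"]}

```bash
mkdir -p pics; cat > h.py <<'E'
import numpy as np, cv2
from workcell import sense, optics, ctrl
from scipy.spatial.transform import Rotation as Ro
def get(name):
    s=sense(); im=optics.get_image(name); p=np.array(im["pixels"])
    f=p.shape[0]/2/np.tan(np.radians(im["vertical_fov"])/2)
    if name=="wrist":
        T=np.array(im["T_tool_cam"]); Rt=Ro.from_rotvec(s["orientation"]).as_matrix()
        Rc=Rt@T[:3,:3]; c=Rt@T[:3,3]+np.array(s["tcp_pos"])
    else:
        R=np.array(im["R"]); Rc=R.T; c=-R.T@np.array(im["t"])
    return dict(p=p,f=f,cx=im["cx"],cy=im["cy"],Rc=Rc,c=c,im=im)
def ray(g,u,v):
    return g["Rc"]@np.array([(u-g["cx"])/g["f"],(v-g["cy"])/g["f"],1.])
def plane(g,u,v,z):
    d=ray(g,u,v); return g["c"]+d*(z-g["c"][2])/d[2]
def tri(obs):
    A=np.zeros((3,3));b=np.zeros(3)
    for g,u,v in obs:
        d=ray(g,u,v);d/=np.linalg.norm(d);P=np.eye(3)-np.outer(d,d);A+=P;b+=P@g["c"]
    return np.linalg.solve(A,b)
def proj(g,X):
    q=g["Rc"].T@(np.array(X)-g["c"]); return q[:2]/q[2]*g["f"]+[g["cx"],g["cy"]]
def save(g,n): cv2.imwrite("pics/"+n,g["p"][:,:,::-1])
E
python3 - <<'E'
from h import *
for n in ("top","side"):
    g=get(n); save(g,n+"1.png"); print(n,g["c"].round(),g["f"],{k:v for k,v in g["im"].items() if k not in("pixels","R","t")})
s=sense();print(s)
E
```

```text
top [ 489.  -10. 1034.] 398.2212728568269 {'vertical_fov': 53.33465694769185, 'cx': 319.1608258417511, 'cy': 200.08490424371206}
side [257. 788. 552.] 418.28501331946075 {'vertical_fov': 51.10892593607122, 'cx': 321.2259293605132, 'cy': 191.74143947827557}
{'time': 0.1, 'joint_pos': array([ 1.25181673,  0.68990182, -0.19454285,  1.5662486 ,  0.15734618,
        0.9025408 , -0.21509937]), 'joint_vel': array([ 0.0008012 , -0.00301614,  0.00039781, -0.00221154, -0.00039248,
        0.00041312,  0.00069569]), 'joint_efforts': array([-2.58356253e-03, -5.28499031e+01, -1.27154455e+00, -1.53837651e+01,
       -5.25985833e-02,  1.97240239e-03,  8.91926788e-05]), 'tcp_pos': array([ 215.70696446, -585.99798869,  251.9874745 ]), 'orientation': array([-3.09119653e+00, -5.51179807e-01,  7.01167136e-04]), 'contact_force': array([ 0.26179633, -0.41342609, -0.49823458]), 'moment': array([0.00310283, 0.00204224, 0.02983758]), 'grasp_force': 0.0, 'finger_gap': 1.001939906968589}
```

View pics/top1.png

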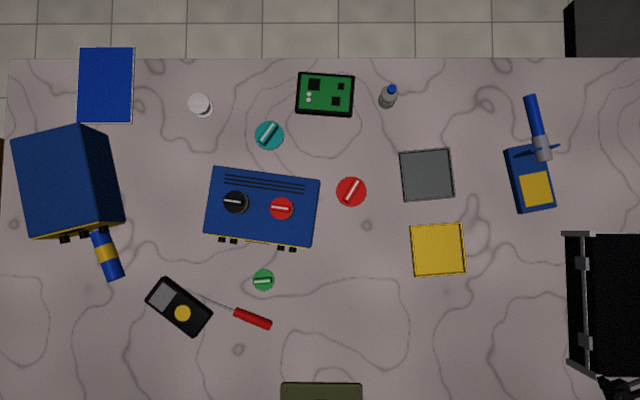

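View pics/side1.png

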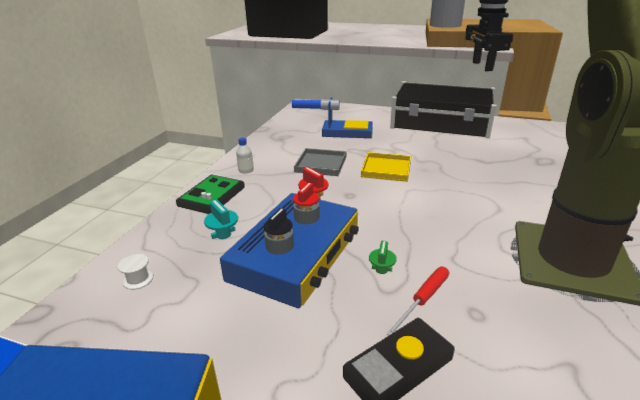

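The candidates in the top view are: a red cap in the holder on the unit (281,209), a larger loose red cap on the table (351,191), a green one (263,280) and a turquoise one (269,135). The one meant is the red cap at (281,209), because it is the smaller red one and it's fitted in the blue unit. The yellow tray is at (437,249) and the grey one, not the target, at (427,175). I'll confirm with an enlarged crop.

```bash
python3 - <<'E'
from h import *
g=get("top"); s=get("side")
a=cv2.resize(g["p"][150:260,200:380],None,fx=4,fy=4,interpolation=cv2.INTER_CUBIC)[:,:,::-1]
cv2.imwrite("pics/crop.png",a)
p=g["p"].astype(int); r=((p[...,0]>130)&(p[...,1]<70)&(p[...,2]<70)).astype(np.uint8)
n,l,st,c=cv2.connectedComponentsWithStats(r)
for i in range(1,n):
    if st[i,4]>60: print("red",c[i],st[i],plane(g,*c[i],110).round())
h=cv2.cvtColor(g["p"],cv2.COLOR_RGB2HSV)
def quad(m,box,z):
    mm=np.zeros_like(m); x0,y0,x1,y1=box; mm[y0:y1,x0:x1]=m[y0:y1,x0:x1]
    cs,_=cv2.findContours(mm,cv2.RETR_EXTERNAL,cv2.CHAIN_APPROX_NONE); k=max(cs,key=cv2.contourArea)
    b=cv2.boxPoints(cv2.minAreaRect(k)); w=np.array([plane(g,*q,z) for q in b]); print(b.round(),w.round(),w.mean(0))
quad(cv2.inRange(h,(18,120,80),(35,255,255)),(395,205,480,290),20)
quad(cv2.inRange(h,(105,120,40),(125,255,255)),(190,155,330,255),60)
E
```

```text
red [350.92573402 191.35751295] [336 177  30  30 579] [575. -69. 110.]
red [280.77564103 208.08653846] [270 198  22  22 312] [536.  94. 110.]
red [251.45695364 319.14569536] [234 311  36  17 151] [282. 159. 110.]
[[409. 226.]
 [462. 221.]
 [466. 273.]
 [414. 278.]] [[ 497. -221.   20.]
 [ 510. -354.   20.]
 [ 379. -363.   20.]
 [ 366. -231.   20.]] [ 437.96055479 -292.26573143   20.        ]
[[202. 232.]
 [212. 164.]
 [320. 180.]
 [310. 247.]] [[479. 292.  60.]
 [646. 272.  60.]
 [608.   4.  60.]
 [443.  27.  60.]] [544.16180385 148.87500797  60.        ]
```

View pics/crop.png

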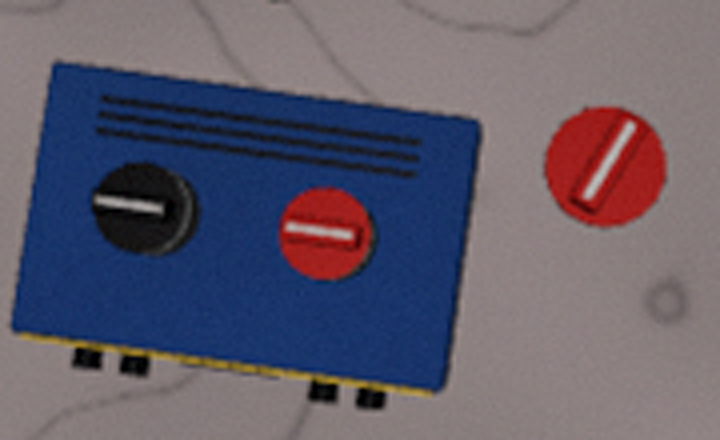

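The crop shows the small red cap seated in a collar on the unit, at crop (325,232). Its white line runs along the unit's length. The larger loose red cap is at crop (606,167). Moving above the target.

Emit:
step_arm(
  claw=[0.088,0.088,0.088,0.088,0.088,0.088,0.088,0.088,0.088,0.088],
  slide=[
    [0.041,-0.04,0],
    [0.041,-0.04,0],
    [0.041,-0.04,0],
    [0.041,-0.04,0],
    [0.041,-0.04,0],
    [0.041,-0.04,0],
    [0.041,-0.04,0],
    [0.041,-0.04,0],
    [0.041,-0.04,0],
    [0.041,-0.04,0],
  ],
  twist=[
    [0,0,0],
    [0,0,0],
    [0,0,0],
    [0,0,0],
    [0,0,0],
    [0,0,0],
    [0,0,0],
    [0,0,0],
    [0,0,0],
    [0,0,0],
  ],
  force=50,
)

```text
time: 1.45
tcp_pos: [463.2, -67.8, 252.8]
orientation: [3.093, 0.551, 0.001]
contact_force: [0.9, -1.6, -0.3]
finger_gap: 0.999
grasp_force: 0.0
```

Emit:
step_arm(
  claw=[0.088,0.088,0.088,0.088,0.088,0.088,0.088,0.088,0.088,0.088],
  slide=[
    [0.041,-0.04,0],
    [0.041,-0.04,0],
    [0,0,0],
    [0,0,0],
    [0,0,0],
    [0,0,0],
    [0,0,0],
    [0,0,0],
    [0,0,0],
    [0,0,0],
  ],
  twist=[
    [0,0,0],
    [0,0,0],
    [0,0,-10.3],
    [0,0,-10.3],
    [0,0,-10.3],
    [0,0,-10.3],
    [0,0,-10.3],
    [0,0,-10.3],
    [0,0,0],
    [0,0,0],
  ],
)

```text
time: 2.7
tcp_pos: [511.8, 33.8, 252.7]
orientation: [2.374, 2.058, -0.0]
contact_force: [-0.4, -0.7, 0.7]
finger_gap: 1.003
grasp_force: 0.0
```

```bash
python3 - <<'E'
from h import *
s=sense(); print(s["time"],s["tcp_pos"],s["joint_pos"].round(2)); print(Ro.from_rotvec(s["orientation"]).as_matrix().round(3))
g=get("wrist"); save(g,"w1.png"); print(g["c"].round(),np.array(g["im"]["T_tool_cam"]).round(2))
E
```

```text
2.7 [511.79436973  33.80637586 252.66662182] [ 0.12  0.57 -0.44  1.89  0.34  0.76 -0.65]
[[ 0.142  0.99  -0.   ]
 [ 0.99  -0.142 -0.   ]
 [-0.    -0.    -1.   ]]
[521. 102. 385.] [[  -0.     -0.96   -0.27   68.94]
 [   1.     -0.     -0.     -0.65]
 [   0.     -0.27    0.96 -132.19]
 [   0.      0.      0.      1.  ]]
```

View pics/w1.png

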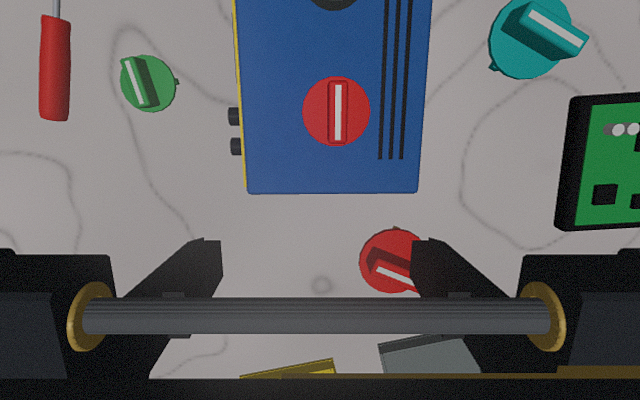

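The wrist view shows the target cap at (336,111), with its white line near u=338 and nearly aligned with the tool. The green, turquoise and large red caps are off to the sides. I'll measure, shift and measure again.

```bash
cat >> h.py <<'E'
import json
def capline(g,guess):
    "centre and ends of the white line on the red cap nearest to pixel guess"
    h=cv2.cvtColor(g["p"],cv2.COLOR_RGB2HSV)
    r=cv2.inRange(h,(0,150,60),(8,255,255))|cv2.inRange(h,(172,150,60),(180,255,255))
    cs,_=cv2.findContours(r,cv2.RETR_EXTERNAL,cv2.CHAIN_APPROX_NONE)
    cs=[c for c in cs if cv2.contourArea(c)>800]
    k=min(cs,key=lambda c:np.linalg.norm(c[:,0].mean(0)-guess))
    m=np.zeros_like(r); cv2.drawContours(m,[k],-1,255,-1)
    w=cv2.inRange(h,(0,0,120),(180,90,255))&cv2.erode(m,np.ones((5,5)))
    ws,_=cv2.findContours(w,cv2.RETR_EXTERNAL,cv2.CHAIN_APPROX_NONE); q=max(ws,key=cv2.contourArea)
    (u,v),(a,b),_=cv2.minAreaRect(q)
    vx,vy,_,_=cv2.fitLine(q,cv2.DIST_L2,0,.01,.01).ravel(); L=max(a,b)/2
    d=np.array([vx,vy])*(1 if vy>0 else -1)
    return np.array([u,v]),np.array([u,v])-d*L,np.array([u,v])+d*L,(cv2.minEnclosingCircle(k)[0])
def dump(g,n): json.dump({k:np.array(g[k]).tolist() for k in("f","cx","cy","Rc","c")},open(n,"w"))
def load(n): return {k:np.array(v) for k,v in json.load(open(n)).items()}
E
python3 - <<'E'
from h import *
g=get("wrist"); L=capline(g,(336,111)); print(L)
dump(g,"v1.json"); np.save("v1.npy",np.array(L))
c=plane(g,*L[0],133); s=sense(); R=Ro.from_rotvec(s["orientation"]).as_matrix()
print(c,R.T@(c-s["tcp_pos"]))
d=plane(g,*L[1],133)-plane(g,*L[2],133); print(d, np.degrees(np.arctan2(*(R.T@d)[[1,0]])))
E
```

```text
(array([338., 112.]), array([338.21899343,  85.00088882]), array([337.78100657, 138.99911118]), (335.4019470214844, 110.58837890625))
[535.82657629  94.81511546 133.        ] [ 63.70181098  15.21342372 119.68290053]
[ 4.96840834 37.09590748  0.        ] -0.461796367153798
```

Emit:
step_arm(
  claw=[0.088,0.088,0.088],
  slide=[
    [0.03,0.01,0],
    [0.03,0,0],
    [0,0,0],
  ],
  twist=[
    [0,0,0],
    [0,0,0],
    [0,0,0],
  ],
)

```text
time: 3.18
tcp_pos: [530.1, 95.0, 252.9]
orientation: [-2.366, -2.065, -0.003]
contact_force: [-0.5, -1.1, -0.3]
finger_gap: 0.995
grasp_force: 0.0
```

```bash
python3 - <<'E'
from h import *
s=sense(); g=get("wrist"); L=capline(g,(336,220)); print(L)
g1=load("v1.json"); L1=np.load("v1.npy")
R=Ro.from_rotvec(s["orientation"]).as_matrix()
P=[tri([(g1,*L1[i]),(g,*L[i])]) for i in range(3)]; d=P[1]-P[2]
print("centre",P[0],"ends",P[1:],"len",np.linalg.norm(d))
print("at 133:",plane(g,*L[0],133),"tool delta",R.T@(P[0]-s["tcp_pos"]))
d=plane(g,*L[1],133)-plane(g,*L[2],133); print("yaw err in tool",np.degrees(np.arctan2(*(R.T@d)[[1,0]])),"tcp",s["tcp_pos"])
for y in(-62,62,0):
  print(proj(g,plane(g,*L[0],133)))
E
```

```text
(array([323.49996948, 197.99998474]), array([323.56314546, 174.00007057]), array([323.43679351, 221.99989891]), (323.0428466796875, 192.10714721679688))
centre [535.52327525  94.92977335 135.01561592] ends [array([538.00259224, 113.01785708, 133.61733697]), array([532.97386132,  76.27591646, 136.28470934])] len 37.18027986002641
at 133: [535.31312893  94.43906492 133.        ] tool delta [  0.46687972   5.29953982 117.88210714]
yaw err in tool -0.17482168323507455 tcp [530.12377788  94.97125211 252.89410415]
[323.49996948 197.99998474]
[323.49996948 197.99998474]
[323.49996948 197.99998474]
```

Both views agree: the bar centre is at about (535.4, 94.7), the top stands at 134 mm (text says 133), and the yaw is aligned. Descending to a TCP height of about 127, which leaves the tips roughly 4 mm above the disc.

Emit:
step_arm(
  claw=[0.088,0.088,0.088,0.088,0.088,0.088],
  slide=[
    [0,0.005,0.04],
    [0,0,0.04],
    [0,0,0.03],
    [0,0,0.01],
    [0,0,0.006],
    [0,0,0],
  ],
  twist=[
    [0,0,0],
    [0,0,0],
    [0,0,0],
    [0,0,0],
    [0,0,0],
    [0,0,0],
  ],
)

```text
time: 3.98
tcp_pos: [535.4, 91.0, 127.3]
orientation: [2.371, 2.06, 0.001]
contact_force: [1.0, -0.3, 0.1]
finger_gap: 0.996
grasp_force: 0.0
```

Emit:
step_arm(
  claw=[0.03,0.02,0.01,0.005,0.005,0.005,0.005,0.005],
  slide=[
    [0,0,0],
    [0,0,0],
    [0,0,0],
    [0,0,0],
    [0,0,0],
    [0,0,0],
    [0,0,0],
    [0,0,0],
  ],
  twist=[
    [0,0,0],
    [0,0,0],
    [0,0,0],
    [0,0,0],
    [0,0,0],
    [0,0,0],
    [0,0,0],
    [0,0,0],
  ],
  force=50,
)

```text
time: 4.97
tcp_pos: [535.6, 91.2, 126.8]
orientation: [2.37, 2.061, 0.001]
contact_force: [0.5, -0.6, -0.9]
finger_gap: 0.158
grasp_force: 49.9
```

The grip is good, but the TCP is at y=91 and the cap axis at 94.6: the second view was taken before the arm had settled. I'll open, shift 3.5 mm along the bar and regrip so that it turns about the cap's axis.

Emit:
step_arm(
  claw=[0.04,0.04,0.04,0.04,0.04,0.04],
  slide=[
    [0,0,0],
    [0,0,0],
    [0.0035,0,0],
    [0,0,0],
    [0,0,0],
    [0,0,0],
  ],
  twist=[
    [0,0,0],
    [0,0,0],
    [0,0,0],
    [0,0,0],
    [0,0,0],
    [0,0,0],
  ],
)

```text
time: 5.72
tcp_pos: [535.5, 94.6, 126.7]
orientation: [2.371, 2.061, -0.0]
contact_force: [-0.5, 0.1, -0.3]
finger_gap: 0.45
grasp_force: 0.0
```

```bash
python3 - <<'E'
from h import *
s=sense(); print(s["tcp_pos"]); g=get("wrist"); save(g,"w2.png")
for z,y in((134,94.7),(109,94.7)): print(proj(g,(535.4,y,z)))
E
```

```text
[535.47205104  94.63026336 126.69683822]
[317.35002734 280.27406323]
[317.13355132 254.27933866]
```

View pics/w2.png

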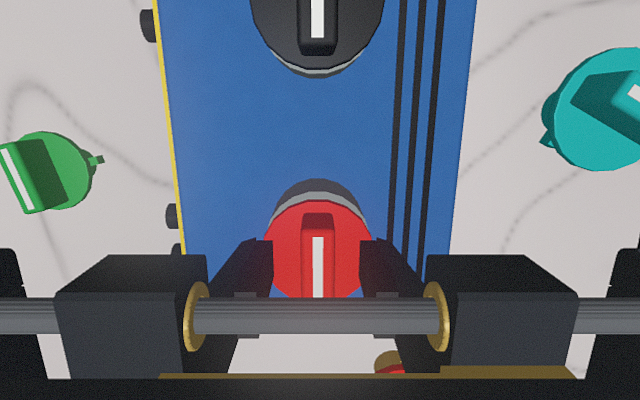

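The view from above the bar shows the cap between the fingers. The white line's far end is at (318,236) and the disc's far edge at (318,199). I'll check these against the axis estimate.

```bash
python3 - <<'E'
from h import *
g=get("wrist")
u=np.array([.142,.99,0]); t=sense()["tcp_pos"]
for v,z,r in((236,134,18.6),(199,109,27)):
    p=plane(g,318,v,z); print(p-u*r)
E
```

```text
[535.70200079  95.32765146 134.        ]
[535.77685068  95.02819821 109.        ]
```

Emit:
step_arm(
  claw=[0.01,0.005,0.005,0.005,0.005],
  slide=[
    [0,0,0],
    [0,0,0],
    [0,0,0],
    [0,0,0],
    [0,0,0],
  ],
  twist=[
    [0,0,0],
    [0,0,0],
    [0,0,0],
    [0,0,0],
    [0,0,0],
  ],
  force=55,
)

```text
time: 6.45
tcp_pos: [536.0, 94.7, 126.8]
orientation: [2.37, 2.061, 0.001]
contact_force: [2.3, -0.5, -0.5]
finger_gap: 0.158
grasp_force: 54.9
```

Centred to within 1 mm. Now push down 9 mm.

Emit:
step_arm(
  claw=[0.005,0.005,0.005,0.005],
  slide=[
    [0,0,0.003],
    [0,0,0.003],
    [0,0,0.003],
    [0,0,0],
  ],
  twist=[
    [0,0,0],
    [0,0,0],
    [0,0,0],
    [0,0,0],
  ],
)

```text
time: 6.95
tcp_pos: [536.0, 94.7, 118.7]
orientation: [2.37, 2.06, 0.001]
contact_force: [-0.2, -1.5, 11.0]
finger_gap: 0.155
grasp_force: 54.9
```

Emit:
step_arm(
  claw=[0.005,0.005,0.005,0.005,0.005,0.005,0.005,0.005,0.005,0.005],
  slide=[
    [0,0,0.001],
    [0,0,0],
    [0,0,0],
    [0,0,0],
    [0,0,0],
    [0,0,0],
    [0,0,0],
    [0,0,0],
    [0,0,0],
    [0,0,0],
  ],
  twist=[
    [0,0,0],
    [0,0,-5],
    [0,0,-8],
    [0,0,-9],
    [0,0,-9],
    [0,0,-9],
    [0,0,-9],
    [0,0,-9],
    [0,0,-8],
    [0,0,0],
  ],
)

```text
time: 8.2
tcp_pos: [536.0, 95.4, 117.9]
orientation: [0.863, 3.019, 0.002]
contact_force: [0.4, 0.8, 11.1]
finger_gap: 0.153
grasp_force: 54.9
```

Emit:
step_arm(
  claw=[0.005,0.005,0.005,0.005,0.005],
  slide=[
    [0,0,-0.004],
    [0,0,-0.005],
    [0,0,-0.006],
    [0,0,-0.005],
    [0,0,0],
  ],
  twist=[
    [0,0,0],
    [0,0,0],
    [0,0,0],
    [0,0,0],
    [0,0,0],
  ],
)

```text
time: 8.82
tcp_pos: [534.8, 94.2, 136.4]
orientation: [-0.865, -3.019, 0.002]
contact_force: [-0.1, -1.1, -3.5]
finger_gap: 0.158
grasp_force: 54.9
```

It's free: the force dropped to the cap's weight. Lift and carry it to the tray.

Emit:
step_arm(
  claw=[0.005,0.005,0.005,0.005],
  slide=[
    [0,0,-0.02],
    [0,0,-0.03],
    [0,0,-0.03],
    [0,0,0],
  ],
  twist=[
    [0,0,0],
    [0,0,0],
    [0,0,0],
    [0,0,0],
  ],
)

```text
time: 9.32
tcp_pos: [536.2, 95.0, 217.8]
orientation: [0.866, 3.018, 0.002]
contact_force: [0.2, -0.2, -2.5]
finger_gap: 0.154
grasp_force: 54.9
```

Emit:
step_arm(
  claw=[0.005,0.005,0.005,0.005,0.005,0.005,0.005,0.005,0.005,0.005],
  slide=[
    [-0.0075,-0.024,0],
    [-0.0153,-0.0475,0],
    [-0.0153,-0.0475,0],
    [-0.0153,-0.0475,0],
    [-0.0153,-0.0475,0],
    [-0.0153,-0.0475,0],
    [-0.0153,-0.0475,0],
    [-0.0153,-0.0475,0],
    [-0.0075,-0.024,0],
    [0,0,0],
  ],
  twist=[
    [0,0,0],
    [0,0,0],
    [0,0,0],
    [0,0,0],
    [0,0,0],
    [0,0,0],
    [0,0,0],
    [0,0,0],
    [0,0,0],
    [0,0,0],
  ],
)

```text
time: 10.58
tcp_pos: [435.2, -294.9, 214.6]
orientation: [-0.872, -3.014, 0.001]
contact_force: [-0.3, 0.3, -2.3]
finger_gap: 0.152
grasp_force: 54.9
```

```bash
python3 - <<'E'
from h import *
s=sense(); print(s["time"],s["tcp_pos"],s["orientation"],s["contact_force"],s["joint_pos"].round(2))
a=get("wrist"); b=get("side"); t=get("top")
cv2.imwrite("pics/c1.png",np.vstack([np.hstack([a["p"][:,:],])[:400],np.hstack([b["p"][100:300,270:590],t["p"][100:300,200:520]])])[:,:,::-1])
# tray height: rim centre, side view yellow blob corners vs top
h=cv2.cvtColor(b["p"],cv2.COLOR_RGB2HSV); m=cv2.inRange(h,(18,120,80),(35,255,255)); m[:150]=0; m[185:]=0; m[:,:350]=0; m[:,420:]=0
y,x=np.nonzero(m); print(x.min(),x.max(),y.min(),y.max())
i=x.argmin();j=x.argmax()
for k in(i,j): print((x[k],y[k]),plane(b,x[k],y[k],20).round())
E
```

```text
10.575 [ 435.20825909 -294.85375715  214.57945023] [-8.72167431e-01 -3.01416642e+00  7.17814205e-04] [-0.34908627  0.29346511 -2.32885943] [ 0.98  0.72 -0.8   1.88  0.69  0.84  0.82]
361 410 152 181
(np.int64(361), np.int64(170)) [ 495. -226.   20.]
(np.int64(410), np.int64(156)) [ 379. -355.   20.]
```

View pics/c1.png

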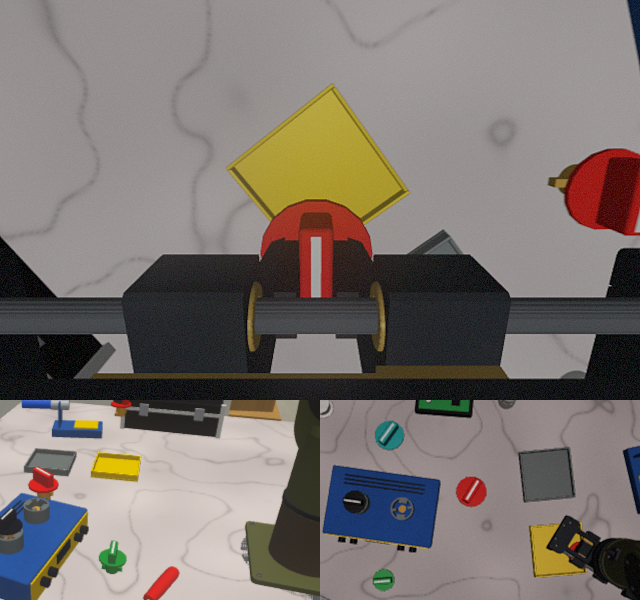

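The wrist view shows the cap held over the yellow tray, whose corners are at (333,84), (228,168) and (408,190). In the top inset the red holder is empty and the black cap is still fitted. I'll check the centring.

```bash
python3 - <<'E'
from h import *
g=get("wrist"); s=sense(); R=Ro.from_rotvec(s["orientation"]).as_matrix()
c=[plane(g,*q,20) for q in((228,168),(408,190),(333,84))]; print(c); m=(c[0]+c[1])/2; print(m,s["tcp_pos"],R.T@(m-s["tcp_pos"]))
E
```

```text
[array([ 383.51870867, -358.26678832,   20.        ]), array([ 495.69426449, -219.78791235,   20.        ]), array([ 371.09871979, -231.41890211,   20.        ])]
[ 439.60648658 -289.02735034   20.        ] [ 437.77726092 -290.91514179  216.29439264] [ -0.75946759   2.39370083 196.29592917]
```

Emit:
step_arm(
  claw=[0.005,0.005,0.005,0.005,0.005,0.005,0.005,0.005],
  slide=[
    [0,0,0.03],
    [0,0,0.04],
    [0,0,0.04],
    [0,0,0.02],
    [0,0,0.01],
    [0,0,0.01],
    [0,0,0],
    [0,0,0],
  ],
  twist=[
    [0,0,0],
    [0,0,0],
    [0,0,0],
    [0,0,0],
    [0,0,0],
    [0,0,0],
    [0,0,0],
    [0,0,0],
  ],
)

```text
time: 11.78
tcp_pos: [438.0, -292.8, 67.3]
orientation: [0.865, 3.019, -0.0]
contact_force: [0.5, 0.6, -1.7]
finger_gap: 0.153
grasp_force: 54.9
```

Emit:
step_arm(
  claw=[0.005,0.005,0.005,0.005,0.005,0.005,0.005],
  slide=[
    [0,0,0.003],
    [0,0,0.003],
    [0,0,0.002],
    [0,0,0.001],
    [0,0,0.001],
    [0,0,0],
    [0,0,0],
  ],
  twist=[
    [0,0,0],
    [0,0,0],
    [0,0,0],
    [0,0,0],
    [0,0,0],
    [0,0,0],
    [0,0,0],
  ],
)

```text
time: 12.65
tcp_pos: [437.5, -292.7, 56.8]
orientation: [0.865, 3.02, -0.0]
contact_force: [-0.1, -0.4, -1.5]
finger_gap: 0.154
grasp_force: 54.9
```

Emit:
step_arm(
  claw=[0.005,0.005,0.005],
  slide=[
    [0,0,0.001],
    [0,0,0.0005],
    [0,0,0],
  ],
  twist=[
    [0,0,0],
    [0,0,0],
    [0,0,0],
  ],
)

```text
time: 13.02
tcp_pos: [437.5, -292.7, 55.2]
orientation: [-0.865, -3.02, 0.0]
contact_force: [0.6, -0.7, -2.2]
finger_gap: 0.154
grasp_force: 54.9
```

Emit:
step_arm(
  claw=[0.005,0.005,0.005],
  slide=[
    [0,0,0.001],
    [0,0,0],
    [0,0,0],
  ],
  twist=[
    [0,0,0],
    [0,0,0],
    [0,0,0],
  ],
)

```text
time: 13.4
tcp_pos: [437.7, -292.7, 54.7]
orientation: [0.865, 3.019, -0.001]
contact_force: [-1.3, 1.1, 5.7]
finger_gap: 0.155
grasp_force: 54.9
```

Contact: the force went from -2 N to +5.7 N. Release it and retreat straight up.

Emit:
step_arm(
  claw=[0.02,0.03,0.045,0.06,0.06,0.06,0.06,0.06],
  slide=[
    [0,0,0],
    [0,0,0],
    [0,0,0],
    [0,0,0],
    [0,0,0],
    [0,0,-0.005],
    [0,0,-0.02],
    [0,0,-0.03],
  ],
  twist=[
    [0,0,0],
    [0,0,0],
    [0,0,0],
    [0,0,0],
    [0,0,0],
    [0,0,0],
    [0,0,0],
    [0,0,0],
  ],
)

```text
time: 14.4
tcp_pos: [437.0, -292.4, 109.6]
orientation: [-0.865, -3.019, -0.001]
contact_force: [0.8, -0.3, 0.1]
finger_gap: 0.677
grasp_force: 0.0
```

Emit:
step_arm(
  claw=[0.06,0.06,0.06,0.06],
  slide=[
    [0,0,-0.04],
    [0,0,-0.04],
    [0,0,-0.03],
    [0,0,0],
  ],
  twist=[
    [0,0,0],
    [0,0,0],
    [0,0,0],
    [0,0,0],
  ],
)

```text
time: 14.9
tcp_pos: [438.7, -293.0, 221.5]
orientation: [0.865, 3.015, -0.002]
contact_force: [-0.4, -0.2, 0.1]
finger_gap: 0.681
grasp_force: 0.0
```

```bash
python3 - <<'E'
from h import *
a=get("wrist"); b=get("side"); t=get("top"); print(sense()["time"],sense()["contact_force"])
cv2.imwrite("pics/c2.png",np.vstack([a["p"],np.hstack([b["p"][100:300,210:530],t["p"][100:300,200:520]])])[:,:,::-1])
E
```

```text
15.05 [ 0.65567637 -0.49303934  0.14427968]
```

View pics/c2.png

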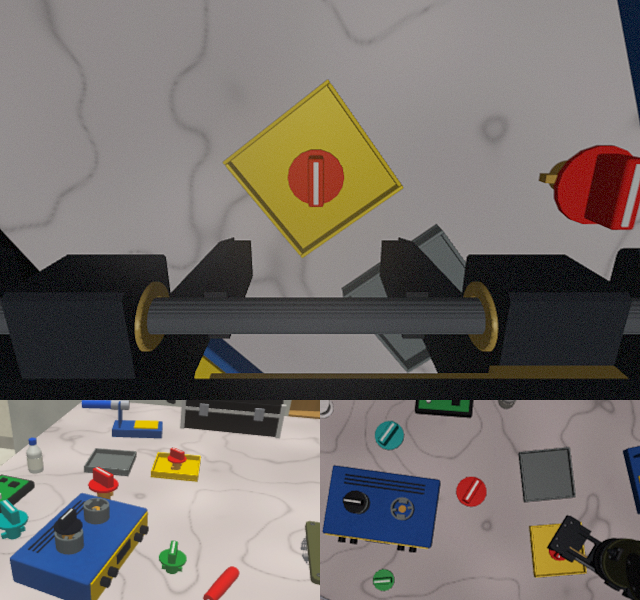

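The cap stands upright in the middle of the yellow tray at (316,178). The black cap is still fitted, and the red holder is empty.

```bash
python3 -c "
from workcell import ctrl; print(ctrl.close_job())"
```

```text
the job is handed in; nothing more can be done
None
```

The red fuse cap was pushed down, turned about 66° counter-clockwise, lifted out and set upright in the yellow tray, with the black cap still fitted; I handed the job in at about 15 s of the 38 s allowed.

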